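Fit the toppled dummy load on the power meter's bayonet port and hold it home

ROBOT

A 6-joint arm with a two-finger parallel gripper is mounted at the origin on the work surface. World frame = base frame: x ahead of the robot, y to its left, z up, the work surface at z = 0. Lengths are in m, angles in rad, forces in N, time in s.
With the tool pointing down it reaches from about 0.25 to 0.775 m from the base axis. Payload 8.9 kg.
Tool frame: the origin (TCP) lies where the fingers leave the gripper's body, on its centre line; the fingertips stand 73 mm ahead of it and the grasp point (between the pads) lies 54 mm ahead of it (arm.pinch_z is the z of the grasp point in the tool frame, in m); z points along the fingers, y is the line along which they close (so a half turn about z gives the same grasp; the last joint's range is limited). The gripper opens to 85 mm and grips with 20 to 120 N. Pads are 22 mm wide; open, the fingers measure 114 mm over their backs; the gripper's body (76 mm by 85 mm) begins 54 mm behind the grasp point. The pads swing forward as they close: fully open they stand 13 mm farther back than shut.
Start: joints at [1.017, 0.291, -0.153, 1.127, 0, 1.431], TCP at [0.212, 0.48, 0.304] pointing down, gripper open.
Joint ranges: [-2.52, 2.52], [-0.91, 1.74], [-1.3, 1.37], [-1.96, 2.02], [-1.52, 1.47], [-3.14, 3.14]. Speed limits (rad/s): [2.22, 2.22, 2.79, 3.14, 3.14, 3.14].

INTERFACE

Orientations are given as a 3x3 rotation matrix whose columns are the frame's x, y, z axes.
In Python, from workcell import monitor, vision, arm gives the robot as it stands.
- The arm moves only by the shell command python3 -m inch 'ROWS'. ROWS is text: rows parted by semicolons, each of 7 numbers parted by spaces: the shift along the world's x, y, z each as a share of 0.25 m, from -1 to 1, then the turn, a rotation vector about the world's x, y, z each as a share of 45 degrees, from -1 to 1, then the gripper command: -1 is fully open, 1 is shut, values between are in proportion. A call has 1 to 20 rows; each row is the pose to reach, as a shift and turn from the pose commanded when the call began; what a row does not reach only later rows make up. A row lasts 1/12 s, in which the tool goes at most 41.7 mm and 7.16 degrees, less where a joint would pass 70% of its speed; a pose out of reach is approached as far as the arm can. A call with a number of a shift or a turn outside -1 to 1 is refused whole. A call with a gripper value outside its range is refused whole. The fingers move at their own pace and stop on an object; the grip force is fixed at half the most. Time passes only in rows, so rows that repeat a pose let the fingers close. It gives the time, the measured TCP pose, the force, the opening and the grip force at its end, in the units of the state.
- monitor.observe(): the state, without advancing time (a new reading comes with each control period).
- vision.read_camera(name): name is "scene" or "top"; returns the picture (400x640x3 uint8, red, green, blue); there is no depth.
- vision.get_calibration(name): a dict with "camera_matrix" (3x3 intrinsics, pixels), "extrinsics" (4x4, takes a point from world to camera coordinates). Camera axes: x right, y down, z forward; pixel columns grow to the right and rows downward; lengths in m; the calibration is good to about 2 mm. A picture is of the moment at which its call begins. get_calibration takes no time and is no camera call.
- arm.finish_job(): hands the job in; it is judged then, once.
Trained networks look in the newest picture that a camera, given by its name, has taken for a name from the list of things; names that differ only in an ending like _2 or _b are one class to them, and where a whole thing is asked for, a point or a joint stands for the part that bears it (a point fixed in the world has none). Each returns a list of dicts, best first, with "score" (0 to 1); they miss things now and then, are a little off and sometimes report something else, mostly with a low value. They report only what shows in the picture. A call takes as long as a camera call. They do not tell look-alikes from the thing itself.
- vision.find_in(query, camera): "xyz" ([x, y, z] in m, in the coordinates of the camera as it stood for that picture, good to about 4 mm: the middle of the surface that is visible of it).
The state is a dict: "clock": time; "joint_positions": joint angles; "qvel": joint speeds; "joint_efforts": joint torques, N m; "tool_pos": TCP position; "ee_rot": TCP orientation; "wrist_force": force on the tool from outside, world axes, zero at the start; "ft_torque": the same for the moment, N m; "grip_width": opening from 0.0 (shut) to 1.0 (fully open); "grasp_force": force on a finger pad.
Only numpy, scipy, OpenCV 4.12 (cv2) and the standard library are available. Lean on these libraries where they do the work, as an engineer would, in place of code of your own. Each camera call takes 0.05 s, during which the arm holds its last target. There are 200 camera calls.

TASK

The finned dummy load with the red cap has toppled over on the test bench. Set it upright, fit its plug into the bayonet port on top of the power meter with its cross pin in the two slots, push it down against the spring, turn it a quarter turn clockwise (seen from above) to its stop, and finish still gripping it and pressing it down so that its shoulder stays flush on the port while the reading is taken. Leave the other things on the bench where they are.

Things in the scene. Friction and masses are not known exactly. Their poses are not given: they have to be found in the camera images.
- load_center (a point): Centre (half-way up, on the axis) of the dummy load: 80 mm tall, 0.24 to 0.42 kg, loose, at first lying on a flat. z: from plug end to red cap; x: along its cross pin. Dark finned heat sink 44 by 44 mm, flats square to x and y, from 25 to 80 mm above the plug's foot: grip it on any two flats. White stripes on the cap and down two flats mark x. It can stand on its plug. Half a turn about z makes no difference.
- load_shoulder (a point): On the load's axis, in the underside of its round steel shoulder (43 mm across, 5 mm thick), the face that seats on the port; 20 mm above the plug's foot, 20 mm below load_center, same axes. Below it is the plug: 32 mm diameter, 20 mm long, its foot chamfered to 25 mm.
- load_pin (a point): Middle of the round cross pin through the plug, on the load's axis 8.5 mm above the plug's foot, same axes as load_center. The pin is 5 mm thick and 42 mm from end to end along x, so that 5 mm stands out on either side of the plug.
- port_rim (a point): Centre of the top face of the bayonet port, a steel collar 57 mm wide, 26 mm tall, on the power meter (grey box 220 by 260 by 85 mm, fixed); 111 mm above the bench. z up; x along the two entry slots (white dots); y (red dots) where the cross pin lies when turned home. Bore 34.4 mm; the slots are 9 mm wide, reach 23 mm from the axis and go through the 6 mm ledge under this face.
- port_ledge (a point): On the port's axis in the underside of the ledge, 6 mm below port_rim, same axes. Under it the pin turns clockwise seen from above by 90 to 95 degrees to a fixed stop, and not the other way. With the shoulder flush on the port the pin has 4 mm of room below the ledge, and turns freely in that room; let go there, the spring lifts the load about 3.5 mm, till the pin bears on the ledge.
- contact (a joint): Spring contact, a 24 mm brass plunger in the bore of the port that the plug pushes down, in m: 0 when free (its top is then 6 mm below the port's top face), 0.014 when the shoulder is flush. It pushes up with 3 N at 0 and 12.8 N at 0.014.
- radio: Bystander: black handheld radio standing upright, 34 by 56 mm, 155 mm tall with its stub aerial; origin under its centre.
- adapter: Bystander: round brass bayonet adapter standing on its plug, 42 mm across, 55 mm tall; origin under its centre.
- multimeter: Bystander: yellow multimeter lying flat, 150 by 78 by 36 mm; origin under its centre.
- cleaner: Bystander: blue cleaner bottle with a red cap, 54 mm across, 130 mm tall; origin under its centre.
- label_roll: Bystander: white roll of labels, 72 mm across, 34 mm tall; origin under its centre.
- driver: Bystander: red-handled screwdriver lying on the bench, 190 mm long, 26 mm high; origin under its middle.
- mouse: Bystander: grey computer mouse, 100 by 60 by 30 mm; origin under its centre.
There are look-alikes about, which are no part of the job. What is shaped like the part that bears load_center but orange or turquoise is not meant.

How it is judged:
On the way, in this order (a step that is already met when the one before it is completed fails the run):
1. the load is brought upright, plug down (angle between load_center's own z axis and vertical below 0.2 rad), for 0.2 s.
2. the plug is pushed into the port against the spring with its cross pin through the slots (z of load_shoulder in the frame of port_rim below 0.005 m and horizontal distance between load_shoulder and port_rim below 0.005 m and angle between the x axis of load_center and the x axis of port_rim, either way round below 0.35 rad), for 0.05 s.
At the end, for the whole second after the job is handed in: The load is plugged in the port, turned a quarter turn (cross pin within 11 degrees of the line of the red dots), upright within 4.5 degrees, centred within 4 mm and its shoulder pressed to within 2 mm of the port's top face against the spring, and the robot's fingers still grip it (z of load_shoulder in the frame of port_rim below 0.002 m and horizontal distance between load_shoulder and port_rim below 0.004 m and angle between load_center's own z axis and vertical below 0.08 rad and angle between the x axis of load_center and the y axis of port_rim, either way round below 0.2 rad and value of joint contact above 0.0115 m and contact force between the fingers and load above 2 N); the arm keeps its last pose, push and grip.
It fails at once if a bystander is pushed more than 30 mm from its place (distance of any of radio, adapter, multimeter, cleaner, label_roll, driver, mouse from where it was at the start of the episode above 0.03 m).
It also fails if it takes over 64 s, if anything falls off the work surface, if the arm or the gripper's body presses on something with over 40 N, if the wrist force passes 120 N, or if a joint passes its speed limit or range.

## Working session

There is one attempt and no reset: what is moved stays moved. The work goes in short steps, Python scripts to look and compute and a shell command to move; the robot and the scene stay as the last step left them, time stands still between calls to the robot, and variables do not carry over. Pictures are saved under pics/ and viewed, at most 10 in all, crops included, and the job is handed in when it is done.

```bash
mkdir -p pics
cat > h.py <<'E'
import numpy as np, cv2
from workcell import monitor, vision, arm
def snap(cam,fn=None,crop=None,scale=1):
    im=np.array(vision.read_camera(cam))
    if fn:
        o=im if crop is None else im[crop[1]:crop[3],crop[0]:crop[2]]
        o=cv2.resize(o,None,fx=scale,fy=scale,interpolation=cv2.INTER_CUBIC)
        cv2.imwrite('pics/'+fn,cv2.cvtColor(o,cv2.COLOR_RGB2BGR))
    return im
def cal(cam):
    c=vision.get_calibration(cam); return np.array(c['camera_matrix']),np.array(c['extrinsics'])
def proj(p,cam):
    K,E=cal(cam); q=E[:3,:3]@np.array(p)+E[:3,3]; q=K@q; return q[:2]/q[2]
def ray(uv,z,cam):
    K,E=cal(cam); d=E[:3,:3].T@np.linalg.inv(K)@np.array([uv[0],uv[1],1.]); o=-E[:3,:3].T@E[:3,3]
    return o+d*(z-o[2])/d[2]
def find(q,cam):
    K,E=cal(cam); R=E[:3,:3]
    return [(round(d['score'],2),np.round(R.T@(np.array(d['xyz'])-E[:3,3]),3),proj(R.T@(np.array(d['xyz'])-E[:3,3]),cam).round()) for d in vision.find_in(q,cam)]
E
python3 - <<'E'
from h import *
for c in('top','scene'):
    snap(c,c+'0.png'); K,E=cal(c); print(c,(-E[:3,:3].T@E[:3,3]).round(3),K[0,0])
    for q in('load_center','load_shoulder','load_pin','port_rim'): print(q,*find(q,c)[:4],sep='\n  ')
for q in 'radio adapter multimeter cleaner label_roll driver mouse'.split(): print(q,find(q,'top')[:2])
E
```

```text
top [0.403 0.085 0.952] 403.598874018209
load_center
  (0.79, array([0.355, 0.234, 0.038]), array([265., 275.]))
  (0.77, array([0.479, 0.273, 0.037]), array([248., 219.]))
  (0.59, array([0.6  , 0.122, 0.04 ]), array([314., 166.]))
load_shoulder
  (0.96, array([0.359, 0.231, 0.041]), array([266., 272.]))
  (0.88, array([0.599, 0.118, 0.038]), array([316., 166.]))
  (0.6, array([0.482, 0.274, 0.042]), array([247., 218.]))
load_pin
  (0.97, array([0.478, 0.278, 0.039]), array([246., 219.]))
  (0.68, array([0.603, 0.124, 0.044]), array([313., 164.]))
port_rim
  (0.75, array([ 0.539, -0.218,  0.09 ]), array([471., 187.]))
scene [1.101 0.428 1.033] 491.8247979720552
load_center
  (0.94, array([0.372, 0.236, 0.036]), array([405., 187.]))
  (0.7, array([0.618, 0.13 , 0.04 ]), array([318., 240.]))
  (0.61, array([0.496, 0.28 , 0.038]), array([399., 231.]))
  (0.38, array([0.471, 0.428, 0.033]), array([462., 252.]))
load_shoulder
  (0.86, array([0.616, 0.125, 0.037]), array([317., 239.]))
  (0.71, array([0.488, 0.284, 0.037]), array([402., 229.]))
  (0.63, array([0.372, 0.235, 0.041]), array
[... 355 characters left out ...]
([0.749, 0.027, 0.101]), array([356.,  93.])), (0.21, array([ 0.536, -0.219,  0.087]), array([471., 188.]))]
adapter [(0.74, array([0.728, 0.166, 0.035]), array([296., 113.])), (0.43, array([ 0.537, -0.218,  0.088]), array([471., 188.]))]
multimeter [(0.92, array([0.452, 0.423, 0.034]), array([183., 232.])), (0.5, array([0.478, 0.276, 0.04 ]), array([247., 219.]))]
cleaner [(0.62, array([ 0.763, -0.068,  0.087]), array([398.,  89.])), (0.16, array([0.451, 0.424, 0.034]), array([182., 232.]))]
label_roll [(0.9, array([0.607, 0.453, 0.033]), array([173., 165.]))]
driver [(0.95, array([0.417, 0.049, 0.023]), array([347., 246.]))]
mouse [(0.92, array([0.697, 0.318, 0.03 ]), array([232., 128.]))]
```

View pics/top0.png

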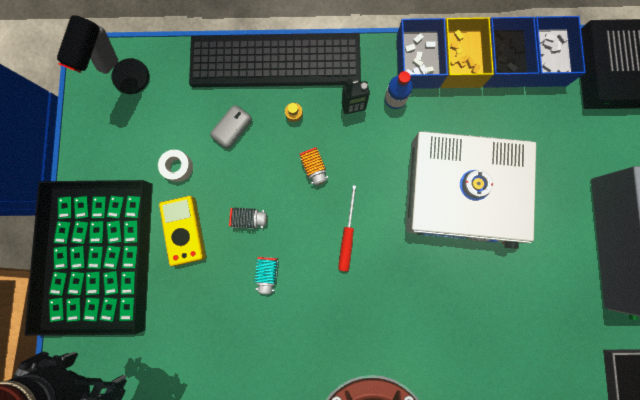

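View pics/scene0.png

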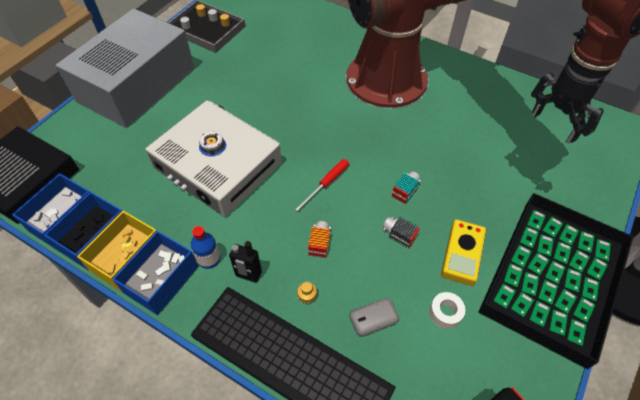

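The dark load is at about (247,218) in top, with its plug to the right (-y); the orange and turquoise ones are look-alikes. The port is at (477,184) in top. I'll zoom in on both.

Run:
```python
from h import *
a=snap('top'); b=snap('scene')
def cr(im,x,y,w,h,s): return cv2.resize(im[y:y+h,x:x+w],None,fx=s,fy=s,interpolation=cv2.INTER_CUBIC)
o=np.vstack([np.hstack([cr(a,222,198,50,40,8),cr(a,452,164,50,40,8)]),np.hstack([cr(b,378,208,50,32,8)[:256],cr(b,188,124,50,32,8)[:256]])])
cv2.imwrite('pics/z1.png',cv2.cvtColor(o,cv2.COLOR_RGB2BGR)); print(o.shape)
K,E=cal('top');print(E.round(4))
```

```text
(576, 800, 3)
[[-0.0097 -0.9999 -0.0122  0.1007]
 [-0.99    0.0113 -0.1406  0.5321]
 [ 0.1407  0.0107 -0.99    0.8845]
 [ 0.      0.      0.      1.    ]]
```

View pics/z1.png

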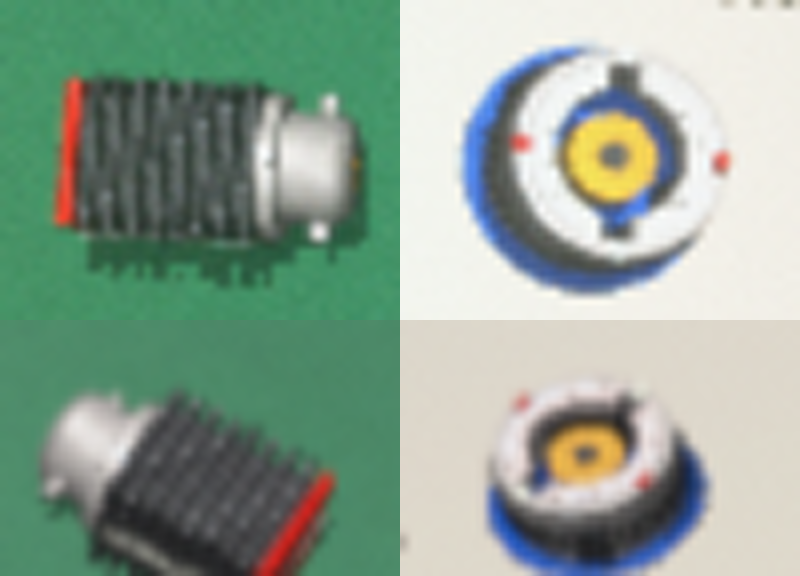

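Run:
```python
from h import *
def t(x,y): return (222+x/8-.5+.06,198+y/8-.44)
def p(x,y): return (452+(x-400)/8-.44,164+y/8-.44)
for n,xy,z in[('pinA',(331,103),.022),('pinB',(319,231),.022),('capTopL_a',(68,80),.044),('capTopL_b',(56,222),.044),('fin corner a',(83,80),.044),('finside corner b',(76,225),.044),('shoulder top',(268,165),.0435),('plug top r edge',(355,160),.022)]:
    print(n,ray(t(*xy),z,'top').round(4))
for n,xy in[('slotA',(625,75)),('slotB',(618,228)),('redL',(521,143)),('redR',(721,162)),('disc L',(514,155)),('disc R',(731,158)),('top',(620,50)),('bot',(622,262))]:
    print(n,ray(p(*xy),.111,'top').round(4))
def s(x,y): return (378+x/8-.44,208+(y-320)/8-.44)
def ps(x,y): return (188+(x-400)/8-.44,124+(y-320)/8-.44)
for n,xy in[('redA',(520,402)),('redB',(645,482)),('slotA',(627,406)),('slotB',(541,476))]: print('S',n,ray(ps(*xy),.111,'scene').round(4))
for n,xy in[('pinA',(117,396)),('pinB',(55,488))]: print('S',n,ray(s(*xy),.022,'scene').round(4))
for n,xy in[('capR',(328,475)),]: print('S',n,ray(s(*xy),.044,'scene').round(4))
o=monitor.observe(); print({k:np.round(v,3).tolist() for k,v in o.items()}, arm.pinch_z)
```

```text
pinA [0.4997 0.2428 0.022 ]
pinB [0.4627 0.2458 0.022 ]
capTopL_a [0.5048 0.3138 0.044 ]
capTopL_b [0.4646 0.3163 0.044 ]
fin corner a [0.5047 0.3096 0.044 ]
finside corner b [0.4637 0.3106 0.044 ]
shoulder top [0.4801 0.2567 0.0435]
plug top r edge [0.4831 0.2356 0.022 ]
slotA [ 0.565  -0.2295  0.111 ]
slotB [ 0.5242 -0.2252  0.111 ]
redL [ 0.5471 -0.2012  0.111 ]
redR [ 0.5414 -0.2532  0.111 ]
disc L [ 0.5439 -0.1992  0.111 ]
disc R [ 0.5425 -0.2559  0.111 ]
top [ 0.5717 -0.2287  0.111 ]
bot [ 0.5152 -0.2256  0.111 ]
S redA [ 0.5419 -0.2531  0.111 ]
S redB [ 0.5477 -0.1997  0.111 ]
S slotA [ 0.5259 -0.2237  0.111 ]
S slotB [ 0.5623 -0.2284  0.111 ]
S pinA [0.4605 0.2457 0.022 ]
S pinB [0.4995 0.2444 0.022 ]
S capR [0.4669 0.3152 0.044 ]
{'clock': 0.95, 'joint_positions': [1.017, 0.291, -0.153, 1.127, -0.0, 1.431], 'qvel': [-0.001, 0.001, -0.001, -0.001, 0.002, 0.001], 'joint_efforts': [0.003, -53.703, 33.164, 0.002, 0.0, 0.0], 'tool_pos': [0.212, 0.48, 0.304], 'ee_rot': [[-0.915, 0.403, 0.0], [0.403, 0.915, -0.0], [-0.0, -0.0, -1.0]], 'wrist_force': [0.269, 0.481, 0.08], 'ft_torque': [0.026, 0.039, -0.067], 'grasp_force': 0.0, 'grip_width': 1.002} 0.0539
```

Measured positions, with both cameras agreeing:
- **Load:** centre (0.483, 0.2755, 0.022), z axis along (0.05, 0.999, 0), pin horizontal.
- **Port:** rim (0.544, -0.227), x axis yawed -6.3°.

Plan: grip it with the tool tilted 45°, turn it upright onto its plug, then regrip from above.

```bash
r="0.56 -0.2 -0.12 0 0 1 -1"; python3 -m inch '0.56 -0.2 -0.12 0 0 1 -1;0.56 -0.2 -0.12 0 0 1 -1;0.56 -0.2 -0.12 0 0 1 -1;0.56 -0.2 -0.12 0 0 1 -1;0.56 -0.2 -0.12 0 0 1 -1;0.56 -0.2 -0.12 0 0 1 -1;0.56 -0.2 -0.12 0 0 1 -1;0.56 -0.2 -0.12 0 0 1 -1' && python3 -m inch '0.546 -0.19 -0.08 0 0 1 -1;0.546 -0.19 -0.08 0 0 1 -1;0.546 -0.19 -0.08 0 0 1 -1;0.546 -0.19 -0.08 0 0 1 -1;0.546 -0.19 -0.08 0 0 1 -1;0.546 -0.19 -0.08 0 0 1 -1;0.546 -0.19 -0.08 0 0 1 -1;0.546 -0.19 -0.08 0 0 1 -1' && python3 -m inch '0 0 0 0 0 0.46 -1;0 0 0 0 0 0.46 -1;0 0 0 0 0 0.46 -1;0 0 0 0 0 0.46 -1' && python3 -m inch '0 0 0 -1 0.052 0 -1;0 0 0 -1 0.052 0 -1;0 0 0 -1 0.052 0 -1;0 0 0 -1 0.052 0 -1;0 0 0 -1 0.052 0 -1;0 0 0 -1 0.052 0 -1;0 0 0 -1 0.052 0 -1;0 0 0 -1 0.052 0 -1;0 0 0 -1 0.052 0 -1'
```

```text
clock: 1.62
tool_pos: [0.3519, 0.4303, 0.2737]
ee_rot: [[-0.931, -0.364, -0.0], [-0.364, 0.931, -0.0], [0.0, -0.0, -1.0]]
wrist_force: [0.1, -0.2, -0.2]
grip_width: 0.999
grasp_force: 0.0
clock: 2.28
tool_pos: [0.4881, 0.3829, 0.2538]
ee_rot: [[-0.404, -0.915, -0.0], [-0.915, 0.404, -0.0], [0.0, 0.0, -1.0]]
wrist_force: [-0.4, -0.1, 0.0]
grip_width: 0.998
grasp_force: 0.0
clock: 2.62
tool_pos: [0.4879, 0.3832, 0.254]
ee_rot: [[-0.052, -0.999, 0.0], [-0.999, 0.052, 0.0], [-0.0, -0.0, -1.0]]
wrist_force: [-0.2, 0.0, -0.9]
grip_width: 1.003
grasp_force: 0.0
clock: 3.37
tool_pos: [0.488, 0.3835, 0.2527]
ee_rot: [[-0.041, -0.998, -0.037], [-0.706, 0.055, -0.706], [0.707, -0.003, -0.707]]
wrist_force: [0.2, 0.5, -0.4]
grip_width: 1.004
grasp_force: 0.0
```

```bash
python3 -m inch '0 0 -0.52 0 0 0 -1;0 0 -0.52 0 0 0 -1;0 0 -0.52 0 0 0 -1;0 0 -0.52 0 0 0 -1;-0.01 -0.23 -0.748 0 0 0 -1;-0.01 -0.23 -0.748 0 0 0 -1;-0.01 -0.23 -0.748 0 0 0 -1;-0.01 -0.23 -0.748 0 0 0 -1'
python3 - <<'E'
from h import *
a=snap('top'); b=snap('scene')
def cr(im,x,y,w,h,s): return cv2.resize(im[y:y+h,x:x+w],None,fx=s,fy=s,interpolation=cv2.INTER_CUBIC)
o=np.hstack([cr(a,200,180,80,80,5),cr(b,360,190,80,80,5)])
cv2.imwrite('pics/z2.png',cv2.cvtColor(o,cv2.COLOR_RGB2BGR))
E
```

```text
clock: 4.03
tool_pos: [0.4855, 0.3237, 0.0688]
ee_rot: [[-0.041, -0.998, -0.039], [-0.705, 0.056, -0.707], [0.708, -0.001, -0.706]]
wrist_force: [-0.1, 0.3, -0.1]
grip_width: 0.999
grasp_force: 0.0
```

View pics/z2.png

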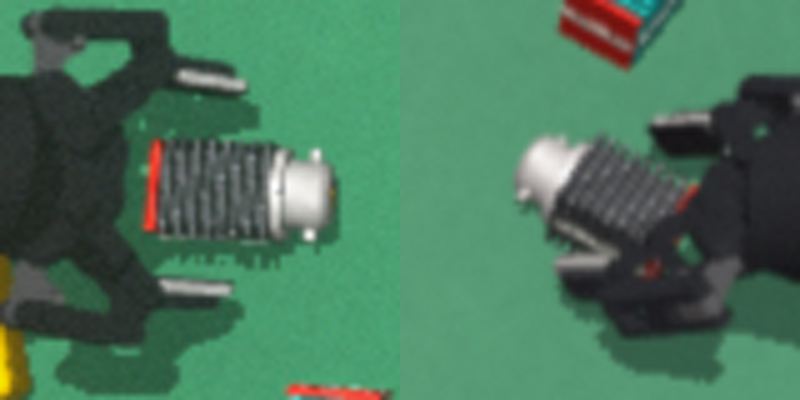

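The fingers straddle the load evenly: pads at rows 80 and 288 in the left crop, load axis at about row 190. I'll close and lift.

```bash
python3 -m inch '0 0 0 0 0 0 1;0 0 0 0 0 0 1;0 0 0 0 0 0 1;0 0 0 0 0 0 1;0 0 0 0 0 0 1;0 0 0 0 0 0 1;0 0 0 0 0 0 1;0 0 0 0 0 0 1;0 0 0 0 0 0 1;0 0 0 0 0 0 1' && python3 -m inch '0 0 0.3 0 0 0 1;0 0 0.6 0 0 0 1;0 0 0.6 0 0 0 1;0 0 0.6 0 0 0 1;0 0 0.6 0 0 0 1'
```

```text
clock: 4.97
tool_pos: [0.4859, 0.3263, 0.0677]
ee_rot: [[-0.039, -0.999, -0.035], [-0.706, 0.052, -0.706], [0.707, -0.002, -0.707]]
wrist_force: [0.6, 3.8, 5.9]
grip_width: 0.508
grasp_force: 62.0
clock: 5.38
tool_pos: [0.4868, 0.3267, 0.2225]
ee_rot: [[-0.042, -0.999, -0.032], [-0.709, 0.053, -0.704], [0.704, -0.007, -0.71]]
wrist_force: [0.2, 0.3, -3.0]
grip_width: 0.508
grasp_force: 62.2
```

```bash
python3 -m inch '0 -0.19 0 1 -0.052 0 1;0 -0.19 0 1 -0.052 0 1;0 -0.19 0 1 -0.052 0 1;0 -0.19 0 1 -0.052 0 1;0 -0.19 0 1 -0.052 0 1;0 -0.19 0 1 -0.052 0 1;0 -0.19 0 1 -0.052 0 1;0 -0.19 0 1 -0.052 0 1' && python3 -m inch '0 -0.19 0 1 -0.052 0 1;0 -0.19 0 1 -0.052 0 1;0 -0.19 0 1 -0.052 0 1;0 -0.19 0 1 -0.052 0 1;0 -0.19 0 1 -0.052 0 1;0 -0.19 0 1 -0.052 0 1;0 -0.19 0 1 -0.052 0 1;0 -0.19 0 1 -0.052 0 1;0 -0.19 0 1 -0.052 0 1'
python3 - <<'E'
from h import *
a=snap('top'); b=snap('scene')
o=monitor.observe(); P=np.array(o['tool_pos'])+np.array(o['ee_rot'])[:,2]*.054
u=proj(P,'top').astype(int); v=proj(P,'scene').astype(int); print(P,u,v)
def cr(im,c,s): return cv2.resize(im[c[1]-40:c[1]+40,c[0]-40:c[0]+40],None,fx=s,fy=s,interpolation=cv2.INTER_CUBIC)
o=np.hstack([cr(a,u,5),cr(b,v,5)])
cv2.imwrite('pics/z3.png',cv2.cvtColor(o,cv2.COLOR_RGB2BGR))
E
```

```text
clock: 6.05
tool_pos: [0.4851, 0.2764, 0.2167]
ee_rot: [[-0.056, -0.998, -0.0], [-0.998, 0.056, 0.003], [-0.003, 0.0, -1.0]]
wrist_force: [0.5, -0.5, -2.7]
grip_width: 0.511
grasp_force: 62.2
clock: 6.8
tool_pos: [0.4854, 0.2303, 0.2155]
ee_rot: [[-0.041, -0.999, 0.034], [-0.708, 0.053, 0.704], [-0.705, 0.005, -0.709]]
wrist_force: [-0.1, -0.8, -1.9]
grip_width: 0.507
grasp_force: 62.7
[0.48755115 0.26904184 0.1783142 ] [235 208] [405 191]
```

View pics/z3.png

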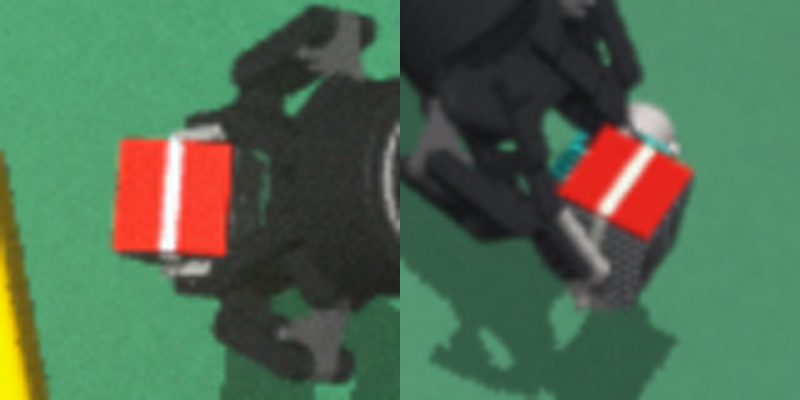

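The load is upright with its cap level; its centre is at about (229,207) in top. I'll lower it to the bench.

```bash
python3 -m inch '0 0 -0.47 0 0 0 1;0 0 -0.47 0 0 0 1;0 0 -0.47 0 0 0 1;0 0 -0.47 0 0 0 1;0 0 -0.47 0 0 0 1;0 0 -0.47 0 0 0 1' && python3 -m inch '0 0 -0.008 0 0 0 1;0 0 -0.016 0 0 0 1' && python3 -m inch '0 0 -0.008 0 0 0 1;0 0 -0.012 0 0 0 1'
```

```text
clock: 7.4
tool_pos: [0.4865, 0.231, 0.1011]
ee_rot: [[-0.036, -0.999, 0.037], [-0.705, 0.052, 0.707], [-0.708, -0.001, -0.706]]
wrist_force: [-0.2, 0.1, -3.6]
grip_width: 0.506
grasp_force: 62.4
clock: 7.57
tool_pos: [0.487, 0.2306, 0.0974]
ee_rot: [[-0.035, -0.999, 0.039], [-0.705, 0.053, 0.707], [-0.708, -0.003, -0.706]]
wrist_force: [0.0, 0.4, -2.5]
grip_width: 0.506
grasp_force: 62.5
clock: 7.73
tool_pos: [0.4861, 0.2304, 0.0931]
ee_rot: [[-0.037, -0.999, 0.038], [-0.705, 0.053, 0.707], [-0.708, -0.0, -0.706]]
wrist_force: [0.7, 0.4, -3.4]
grip_width: 0.505
grasp_force: 62.5
```

```bash
python3 -m inch '0 0 -0.004 0 0 0 1;0 0 -0.004 0 0 0 1' && python3 -m inch '0 0 -0.004 0 0 0 1;0 0 -0.004 0 0 0 1'&& python3 -m inch '0 0 -0.004 0 0 0 1;0 0 -0.004 0 0 0 1'
```

```text
clock: 7.9
tool_pos: [0.4856, 0.2304, 0.0915]
ee_rot: [[-0.038, -0.999, 0.037], [-0.705, 0.053, 0.707], [-0.708, 0.001, -0.706]]
wrist_force: [0.0, -0.2, -2.6]
grip_width: 0.506
grasp_force: 62.5
clock: 8.07
tool_pos: [0.4857, 0.2306, 0.0907]
ee_rot: [[-0.038, -0.999, 0.037], [-0.705, 0.053, 0.707], [-0.708, 0.001, -0.706]]
wrist_force: [-0.4, -1.8, 2.0]
grip_width: 0.506
grasp_force: 62.9
clock: 8.23
tool_pos: [0.4858, 0.2306, 0.0906]
ee_rot: [[-0.038, -0.999, 0.038], [-0.704, 0.054, 0.709], [-0.71, 0.001, -0.705]]
wrist_force: [-4.1, -6.7, 13.1]
grip_width: 0.508
grasp_force: 64.8
```

```bash
python3 -m inch '0 0 0.004 0 0 0 1;0 0 0.004 0 0 0 1;0 0 0.004 0 0 0 0.5;0 0 0.004 0 0 0 -1;0 0 0.004 0 0 0 -1;0 0 0.004 0 0 0 -1;0 0 0.004 0 0 0 -1;0 0 0.004 0 0 0 -1;0 0 0.004 0 0 0 -1;0 0 0.004 0 0 0 -1' && python3 -m inch '-0.009 -0.17 0.17 0 0 0 -1;-0.009 -0.17 0.17 0 0 0 -1;-0.018 -0.34 0.34 0 0 0 -1;-0.018 -0.34 0.34 0 0 0 -1;-0.018 -0.34 0.34 0 0 0 -1;-0.018 -0.34 0.8 0 0 0 -1;-0.018 -0.34 0.8 0 0 0 -1;-0.018 -0.34 0.8 0 0 0 -1;-0.018 -0.34 0.8 0 0 0 -1'
python3 - <<'E'
from h import *
a=snap('top'); b=snap('scene')
P=[.4875,.2764,.08]
u=proj(P,'top').astype(int); v=proj(P,'scene').astype(int); print(u,v)
def cr(im,c,s): return cv2.resize(im[c[1]-25:c[1]+25,c[0]-25:c[0]+25],None,fx=s,fy=s,interpolation=cv2.INTER_CUBIC)
o=np.hstack([cr(a,u,8),cr(b,v,8)])
cv2.imwrite('pics/z4.png',cv2.cvtColor(o,cv2.COLOR_RGB2BGR))
for im,c in((a,'top'),(b,'scene')):
    m=(((im[...,0]>150)&(im[...,1]<90)&(im[...,2]<90)))
    w=u if c=='top' else v
    k=np.zeros_like(m); k[w[1]-18:w[1]+18,w[0]-18:w[0]+18]=1
    pts=np.argwhere(m&k)[:,::-1].astype(np.float32); r=cv2.minAreaRect(pts); print(c,len(pts),r)
    q=cv2.boxPoints(r); w=np.array([ray(x,.08,c) for x in q]); print(w[:,:2].round(4).tolist(), w.mean(0).round(4))
E
```

```text
clock: 9.07
tool_pos: [0.4856, 0.2305, 0.0904]
ee_rot: [[-0.038, -0.999, 0.037], [-0.705, 0.053, 0.707], [-0.708, 0.001, -0.706]]
wrist_force: [0.8, 0.5, 0.1]
grip_width: 1.003
grasp_force: 0.0
clock: 9.82
tool_pos: [0.4829, 0.1458, 0.2952]
ee_rot: [[-0.033, -0.999, 0.042], [-0.706, 0.053, 0.707], [-0.708, -0.006, -0.706]]
wrist_force: [1.2, -0.5, -0.7]
grip_width: 1.003
grasp_force: 0.0
[242 213] [401 217]
top 44 ((244.147216796875, 213.9390869140625), (18.239242553710938, 17.241785049438477), 4.085616588592529)
[[0.4694, 0.2945], [0.5069, 0.2927], [0.5036, 0.2529], [0.4662, 0.255]] [0.4866 0.2738 0.08  ]
scene 224 ((401.4230651855469, 219.11538696289062), (18.027755737304688, 16.36365509033203), 33.690067291259766)
[[0.51, 0.2554], [0.4655, 0.2567], [0.4725, 0.2984], [0.5162, 0.2963]] [0.4911 0.2767 0.08  ]
```

View pics/z4.png

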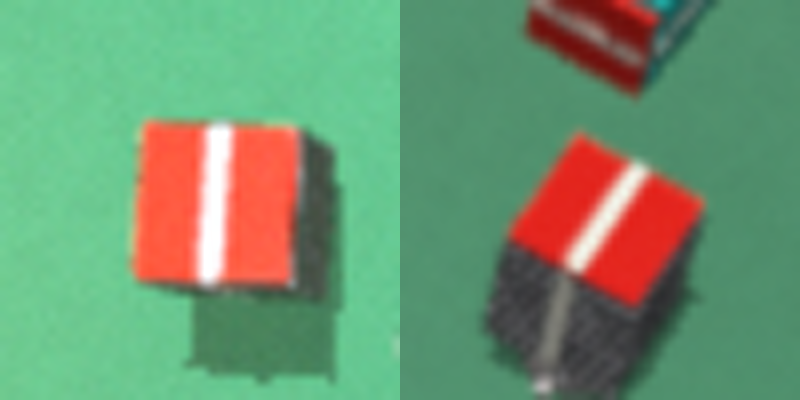

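The load stands upright, its cap centred at (243.8,213.0) in top and (401.6,219.0) in scene.

Run:
```python
from h import *
for c,o,L in(('top',(217,188),[(147,122),(300,127),(290,285),(135,280)]),('scene',(376,192),[(180,132),(305,203),(237,308),(112,235)])):
    w=np.array([ray((o[0]+x/8-.44,o[1]+y/8-.44),.08,c)[:2] for x,y in L]); print(w.round(4).tolist(),w.mean(0).round(4))
    e=[w[(i+1)%4]-w[i] for i in range(4)]; print([round(float(np.degrees(np.arctan2(*v[::-1]))%90),1) for v in e])
print(monitor.observe()['clock'])
```

```text
[[0.5111, 0.2944], [0.5092, 0.2525], [0.4662, 0.2546], [0.468, 0.2967]] [0.4886 0.2745]
[87.5, 87.3, 87.6, 86.9]
[[0.4679, 0.2568], [0.4713, 0.2984], [0.5132, 0.2969], [0.5098, 0.2558]] [0.4906 0.277 ]
[85.4, 88.0, 85.2, 88.6]
9.9167
```

```bash
python3 -m inch '0 0.3 0 -1 0.052 0 -1;0 0.3 0 -1 0.052 0 -1;0 0.3 0 -1 0.052 0 -1;0 0.3 0 -1 0.052 0 -1;0 0.3 0 -1 0.052 0 -1;0 0.3 0 -1 0.052 0 -1;0 0.3 0 -1 0.052 0 -1;0 0.3 0 -1 0.052 0 -1;0 0.3 0 -1 0.052 0 -1'
```

```text
clock: 10.67
tool_pos: [0.4803, 0.2213, 0.2884]
ee_rot: [[-0.052, -0.999, -0.003], [-0.999, 0.052, 0.001], [-0.001, 0.003, -1.0]]
wrist_force: [0.1, -0.7, -0.2]
grip_width: 0.997
grasp_force: 0.0
```

```bash
python3 -m inch '0.034 0.219 -0.36 0 0 0 -1;0.034 0.219 -0.36 0 0 0 -1;0.034 0.219 -0.36 0 0 0 -1;0.034 0.219 -0.36 0 0 0 -1;0.034 0.219 -0.36 0 0 0 -1;0.034 0.219 -0.36 0 0 0 -1'
```

```text
clock: 11.17
tool_pos: [0.4899, 0.2744, 0.201]
ee_rot: [[-0.055, -0.999, 0.0], [-0.999, 0.055, 0.001], [-0.001, -0.0, -1.0]]
wrist_force: [0.1, 0.7, 0.1]
grip_width: 0.998
grasp_force: 0.0
```

```bash
python3 -m inch '-0.004 0.006 -0.372 0 0 0 -1;-0.004 0.006 -0.372 0 0 0 -1;-0.004 0.006 -0.372 0 0 0 -1;-0.004 0.006 -0.372 0 0 0 -1;-0.004 0.006 -0.372 0 0 0 0;-0.004 0.006 -0.372 0 0 0 1;-0.004 0.006 -0.372 0 0 0 1;-0.004 0.006 -0.372 0 0 0 1;-0.004 0.006 -0.372 0 0 0 1;-0.004 0.006 -0.372 0 0 0 1;-0.004 0.006 -0.372 0 0 0 1;-0.004 0.006 -0.372 0 0 0 1' && python3 -m inch '0 0 0.1 0 0 0 1;0 0 0.5 0 0 0 1;0 0 0.5 0 0 0 1;0 0 0.5 0 0 0 1;0 0 0.5 0 0 0 1;0 0 0.5 0 0 0 1'
```

```text
clock: 12.17
tool_pos: [0.4898, 0.2772, 0.1095]
ee_rot: [[-0.053, -0.999, 0.003], [-0.999, 0.053, 0.001], [-0.001, -0.003, -1.0]]
wrist_force: [-1.6, -0.5, 10.2]
grip_width: 0.504
grasp_force: 60.2
clock: 12.67
tool_pos: [0.489, 0.277, 0.2336]
ee_rot: [[-0.053, -0.999, 0.002], [-0.999, 0.053, 0.001], [-0.001, -0.002, -1.0]]
wrist_force: [0.2, 1.1, -3.8]
grip_width: 0.508
grasp_force: 62.4
```

```bash
python3 -m inch '0.11 -1 0.12 0 0 -0.073 1;0.11 -1 0.12 0 0 -0.073 1;0.11 -1 0.12 0 0 -0.073 1;0.11 -1 0.12 0 0 -0.073 1;0.11 -1 0.12 0 0 -0.073 1;0.11 -1 0.12 0 0 -0.073 1;0.11 -1 0.12 0 0 -0.073 1;0.11 -1 0.12 0 0 -0.073 1' && python3 -m inch '0.11 -1 0 0 0 0 1;0.11 -1 0 0 0 0 1;0.11 -1 0 0 0 0 1;0.11 -1 0 0 0 0 1;0.11 -1 0 0 0 0 1;0.11 -1 0 0 0 0 1;0.11 -1 0 0 0 0 1;0.11 -1 0 0 0 0 1;0.11 -1 0 0 0 0 1'
python3 - <<'E'
from h import *
b=snap('scene');a=snap('top')
P=np.array(monitor.observe()['tool_pos']); v=proj([.544,-.227,.13],'scene').astype(int);u=proj([.544,-.227,.13],'top').astype(int);print(u,v)
def cr(im,c): return cv2.resize(im[c[1]-30:c[1]+30,c[0]-25:c[0]+25],None,fx=8,fy=8,interpolation=cv2.INTER_CUBIC)
cv2.imwrite('pics/z5.png',cv2.cvtColor(np.hstack([cr(a,u),cr(b,v)]),cv2.COLOR_RGB2BGR))
E
```

```text
clock: 13.33
tool_pos: [0.5156, 0.0244, 0.2611]
ee_rot: [[-0.115, -0.993, -0.002], [-0.993, 0.115, 0.0], [0.0, 0.002, -1.0]]
wrist_force: [-0.6, 0.4, -2.5]
grip_width: 0.509
grasp_force: 62.4
clock: 14.08
tool_pos: [0.5432, -0.2218, 0.2609]
ee_rot: [[-0.11, -0.994, -0.002], [-0.994, 0.11, 0.002], [-0.002, 0.003, -1.0]]
wrist_force: [-0.1, 0.1, -2.9]
grip_width: 0.51
grasp_force: 62.4
[482 181] [208 133]
```

View pics/z5.png

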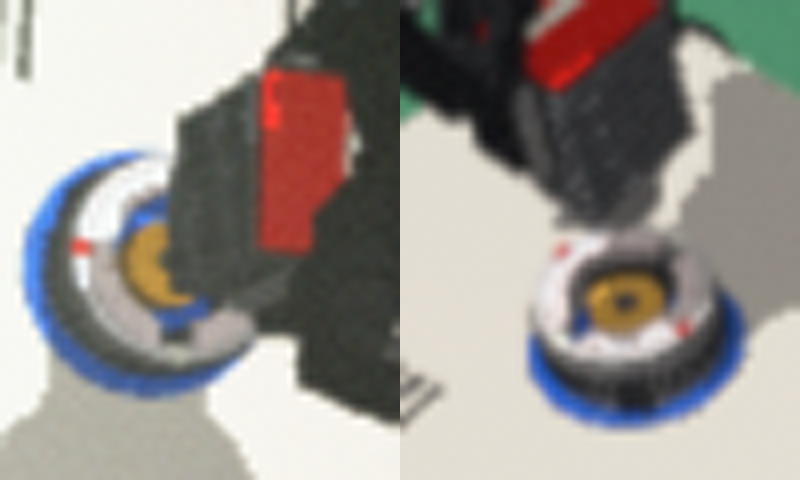

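Run:
```python
from h import *
o=monitor.observe(); P=np.array(o['tool_pos']); R=np.array(o['ee_rot']); print(P.round(4), R[:,1].round(3))
z=P[2]-.029
for xy in((262,71),(260,250),(343,75)):
    w=ray((457+xy[0]/8-.44,151+xy[1]/8-.44),z,'top'); d=w[:2]-P[:2]; print(w.round(4),'tool frame x,y',(R[:2,0]@d).round(4),(R[:2,1]@d).round(4))
for q in ((-.022,-.022),(-.022,.022),(.022,-.022),(.022,.022)):
    v=proj([*(P[:2]+R[:2,:2]@np.array(q)),z],'scene'); print(q,((v-np.array([183,103])+.44)*8+[400,0]).round())
```

```text
[ 0.5434 -0.2213  0.2617] [-0.994  0.109  0.002]
[ 0.5663 -0.2029  0.2327] tool frame x,y -0.0207 -0.0207
[ 0.5251 -0.1998  0.2327] tool frame x,y -0.0194 0.0205
[ 0.5651 -0.2211  0.2327] tool frame x,y -0.0025 -0.0215
(-0.022, -0.022) [560.  86.]
(-0.022, 0.022) [671.  -3.]
(0.022, -0.022) [449.  17.]
(0.022, 0.022) [561. -69.]
```

```bash
python3 -m inch '0.004 -0.018 -0.15 0 0 0 1;0.004 -0.018 -0.15 0 0 0 1;0.004 -0.018 -0.15 0 0 0 1;0.004 -0.018 -0.15 0 0 0 1;0.004 -0.018 -0.15 0 0 0 1' && python3 -m inch '0 0 -0.01 0 0 0 1;0 0 -0.02 0 0 0 1;0 0 -0.02 0 0 0 1' && python3 -m inch '0 0 -0.008 0 0 0 1;0 0 -0.012 0 0 0 1;0 0 -0.012 0 0 0 1'
```

```text
clock: 14.6
tool_pos: [0.5452, -0.2274, 0.2264]
ee_rot: [[-0.11, -0.994, 0.002], [-0.994, 0.11, -0.001], [0.001, -0.002, -1.0]]
wrist_force: [0.1, -0.0, -3.6]
grip_width: 0.507
grasp_force: 62.6
clock: 14.85
tool_pos: [0.5445, -0.2277, 0.2199]
ee_rot: [[-0.111, -0.994, 0.0], [-0.994, 0.111, -0.0], [0.0, -0.0, -1.0]]
wrist_force: [0.1, 0.5, -2.3]
grip_width: 0.51
grasp_force: 62.6
clock: 15.1
tool_pos: [0.5446, -0.2276, 0.217]
ee_rot: [[-0.111, -0.994, 0.0], [-0.994, 0.111, 0.0], [-0.0, -0.0, -1.0]]
wrist_force: [-0.0, 2.0, -0.2]
grip_width: 0.508
grasp_force: 63.1
```

```bash
python3 -m inch '0 0.006 0 0 0 0 1;0 0.006 0 0 0 0 1' && python3 -m inch '0 0 -0.008 0 0 0 1;0 0 -0.012 0 0 0 1;0 0 -0.012 0 0 0 1' && python3 -m inch '0 0 -0.008 0 0 0 1;0 0 -0.012 0 0 0 1;0 0 -0.012 0 0 0 1'
```

```text
clock: 15.27
tool_pos: [0.5445, -0.2261, 0.2168]
ee_rot: [[-0.111, -0.994, -0.0], [-0.994, 0.111, 0.0], [-0.0, 0.0, -1.0]]
wrist_force: [0.4, 0.2, -3.4]
grip_width: 0.508
grasp_force: 62.9
clock: 15.52
tool_pos: [0.5447, -0.2263, 0.2138]
ee_rot: [[-0.111, -0.994, 0.0], [-0.994, 0.111, -0.0], [0.0, -0.0, -1.0]]
wrist_force: [-0.9, 0.4, 0.5]
grip_width: 0.508
grasp_force: 63.1
clock: 15.77
tool_pos: [0.5447, -0.2264, 0.211]
ee_rot: [[-0.111, -0.994, 0.0], [-0.994, 0.111, -0.0], [0.0, -0.0, -1.0]]
wrist_force: [-0.1, 0.1, 2.1]
grip_width: 0.509
grasp_force: 63.3
```

Spring force matches the expected 3 N + 0.7 N/mm, with no side load, so the pin is in its slots. I'll push down to flush.

```bash
python3 -m inch '0 0 -0.008 0 0 0 1;0 0 -0.016 0 0 0 1;0 0 -0.024 0 0 0 1;0 0 -0.024 0 0 0 1' && python3 -m inch '0 0 -0.008 0 0 0 1;0 0 -0.016 0 0 0 1;0 0 -0.016 0 0 0 1' && python3 -m inch '0 0 -0.004 0 0 0 1;0 0 -0.008 0 0 0 1;0 0 -0.008 0 0 0 1'
```

```text
clock: 16.1
tool_pos: [0.5447, -0.2264, 0.2049]
ee_rot: [[-0.111, -0.994, 0.0], [-0.994, 0.111, -0.0], [0.0, -0.0, -1.0]]
wrist_force: [-1.3, 0.8, 6.5]
grip_width: 0.508
grasp_force: 63.7
clock: 16.35
tool_pos: [0.5447, -0.2264, 0.2011]
ee_rot: [[-0.111, -0.994, 0.0], [-0.994, 0.111, -0.0], [0.0, -0.0, -1.0]]
wrist_force: [-2.7, 1.4, 9.0]
grip_width: 0.51
grasp_force: 64.0
clock: 16.6
tool_pos: [0.5446, -0.2264, 0.2006]
ee_rot: [[-0.111, -0.994, 0.001], [-0.994, 0.111, -0.001], [0.001, -0.001, -1.0]]
wrist_force: [-6.5, 2.9, 20.3]
grip_width: 0.509
grasp_force: 65.0
```

```bash
python3 -m inch '0 0 0.005 0 0 0 1;0 0 0.005 0 0 0 1;0.001 -0.001 0.005 0 0 -0.12 1;0.001 -0.001 0.005 0 0 -0.24 1;0.001 -0.001 0.005 0 0 -0.36 1' && python3 -m inch '0.001 -0.001 0 0 0 -0.1 1;0.001 -0.001 0 0 0 -0.2 1;0.002 -0.001 0 0 0 -0.3 1;0.002 -0.001 0 0 0 -0.4 1;0.002 -0.001 0 0 0 -0.5 1;0.002 -0.001 0 0 0 -0.64 1;0.002 -0.001 0 0 0 -0.64 1'
```

```text
clock: 17.02
tool_pos: [0.5455, -0.2266, 0.201]
ee_rot: [[-0.388, -0.922, 0.002], [-0.922, 0.388, -0.0], [-0.0, -0.002, -1.0]]
wrist_force: [-0.2, 0.5, 9.7]
grip_width: 0.507
grasp_force: 63.9
clock: 17.6
tool_pos: [0.5461, -0.2271, 0.2011]
ee_rot: [[-0.785, -0.619, 0.002], [-0.619, 0.785, -0.001], [-0.001, -0.002, -1.0]]
wrist_force: [0.6, 0.8, 8.7]
grip_width: 0.509
grasp_force: 63.9
```

```bash
python3 -m inch '0 -0.001 0 0 0 -0.12 1;0 -0.001 0 0 0 -0.24 1;0 -0.001 0 0 0 -0.36 1;0 -0.001 0 0 0 -0.48 1;0 -0.001 0 0 0 -0.6 1;0 -0.001 0 0 0 -0.72 1;0 -0.001 0 0 0 -0.84 1;0 -0.001 0 0 0 -0.92 1;0 -0.001 0 0 0 -0.92 1' && python3 -c "
from h import *;print(np.round(monitor.observe()['ft_torque'],2))" && python3 -m inch '0 0 0 0 0 -0.04 1;0 0 0 0 0 -0.08 1;0 0 0 0 0 -0.08 1'; python3 -c "
from h import *;print(np.round(monitor.observe()['ft_torque'],2))"
```

```text
clock: 18.35
tool_pos: [0.5461, -0.2276, 0.2011]
ee_rot: [[-0.999, 0.052, 0.002], [0.052, 0.999, -0.002], [-0.002, -0.002, -1.0]]
wrist_force: [-0.1, 0.0, 9.1]
grip_width: 0.51
grasp_force: 63.8
[-0.17  0.14 -0.02]
clock: 18.6
tool_pos: [0.5459, -0.2276, 0.2011]
ee_rot: [[-0.994, 0.113, 0.002], [0.113, 0.994, -0.002], [-0.002, -0.002, -1.0]]
wrist_force: [-1.2, -0.1, 10.7]
grip_width: 0.508
grasp_force: 63.8
[-0.21  0.29  0.17]
```

```bash
python3 -m inch '0 0 0 0 0 -0.04 1;0 0 0 0 0 -0.04 1' && python3 -c "
from h import *;print(np.round(monitor.observe()['ft_torque'],2))"; python3 -m inch '0 0 -0.004 0 0 0 1;0 0 -0.007 0 0 0 1;0 0 -0.007 0 0 0 1;0 0 -0.007 0 0 0 1'
python3 - <<'E'
from h import *
print(np.round(monitor.observe()['ft_torque'],2))
b=snap('scene');a=snap('top')
v=proj([.544,-.227,.15],'scene').astype(int);u=proj([.544,-.227,.15],'top').astype(int)
def cr(im,c): return cv2.resize(im[c[1]-30:c[1]+30,c[0]-25:c[0]+25],None,fx=8,fy=8,interpolation=cv2.INTER_CUBIC)
cv2.imwrite('pics/z6.png',cv2.cvtColor(np.hstack([cr(a,u),cr(b,v)]),cv2.COLOR_RGB2BGR))
E
```

```text
clock: 18.77
tool_pos: [0.5456, -0.2275, 0.201]
ee_rot: [[-0.99, 0.143, 0.001], [0.143, 0.99, -0.002], [-0.001, -0.001, -1.0]]
wrist_force: [-2.6, -1.2, 10.3]
grip_width: 0.508
grasp_force: 63.9
[-0.16  0.74  0.13]
clock: 19.1
tool_pos: [0.5456, -0.2275, 0.2006]
ee_rot: [[-0.99, 0.142, 0.002], [0.142, 0.99, -0.002], [-0.002, -0.002, -1.0]]
wrist_force: [-6.0, 1.4, 23.0]
grip_width: 0.505
grasp_force: 65.1
[0.13 1.56 0.12]
```

View pics/z6.png

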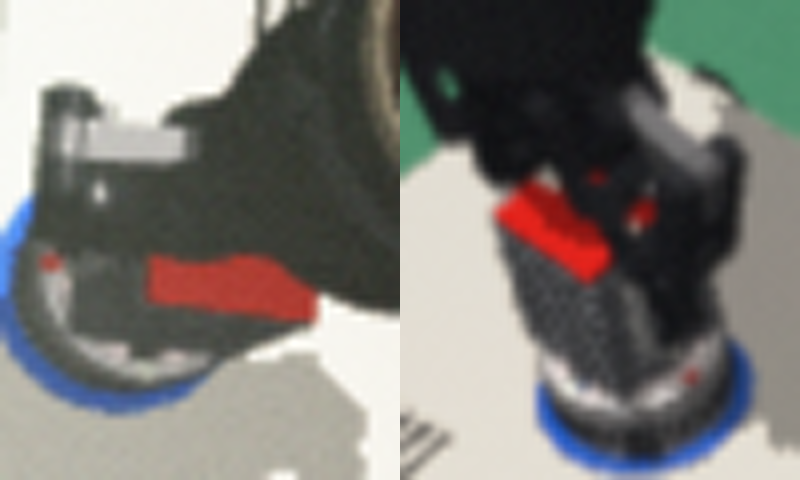

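The load is seated flush in the port and upright. It has turned about 92° to its stop, and I'm pressing it down with 23 N. Handing in.

```bash
python3 -c "
from h import *;print(arm.finish_job())"
```

```text
the job is handed in; nothing more can be done
None
```

The dummy load is upright in the bayonet port, turned about 92° clockwise to its stop, and held gripped with its shoulder pressed flush at about 23 N; I handed the job in at about 19 s, and no verdict came back.

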